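# Clear and prop up the tilting painting easel

### The job

Get the tilting easel ready for painting: with the scraper block, push the four plaster crumbs off its board into the metal trough along the board's hinged edge, without touching them with the fingers. Turn the easel so that it squarely faces the front edge of the table (trough towards you), lift the board by its tab past the middle of the three notches and let it down gently, neither dropping it nor forcing it once the prop bears, so that it is left standing in that middle notch. Leave the scraper block on the table beside the easel and do not disturb the other things.

Things in the scene. Friction and masses are not known exactly. Their poses are not given: they have to be found in the camera images.
- easel: Low tilting table easel; this is its heavy round dark base, 176 mm across, fast on the table. Origin: on the swivel axis at table level; its x axis always points straight away from the table's front edge. A blue deck with a steel trough along one edge swivels on it (stiff, stays where left, 1.5 rad either way). Hinged above the deck at the trough lies a wooden board.
- board_mid (a point): Middle of the board's top face, on the swivel axis when flat; axes like tab's. Board: wood, 180 mm (x, hinged edge to tab edge) x 200 mm (y) x 12 mm, 0.3 to 0.7 kg; top 76 mm above the table when flat. It falls back flat unless the bail stands in a notch.
- tab (a point): Wooden pull tab in the middle of the board's free edge: 24 mm wide (along the hinge), 16 mm thick, sticks out 48 mm. The point to pinch it across its 24 mm, 208 mm from the hinge line, 6 mm above the board's underside, 70 mm above the table when flat, free room below. Axes turn with the board: x away from the hinge, y along it, z normal: z's angle from vertical is the board's tilt.
- easel_board (a joint): Tilt of the board about its hinge, rad: 0 flat, grows as the tab is lifted.
- middle_notch (a point): Point on the deck near the middle of three notches of a brass saw-tooth rack under the board. The bail trails over it: lifting, it clicks over each tooth by its own weight; lowering, it catches in the last notch passed (one-way). Board at rest: about 14, 25 (middle), 39 deg, clicks at about 16, 26, 39; some degrees off (middle up to 4), the rack being set in slots: feel for it.
- easel_bail: The steel prop bail under the board: a bent rod with a cross bar 124 mm long, 8 mm thick, 85 mm from its pivot. Origin: middle of its pivot line, 100 mm from the board's hinge and 6 mm below the board's underside; x points along the bail to its cross bar, y along the hinge. It swings by its own weight; not to be touched.
- trough_mid (a point): Middle of the trough's floor, 36 mm above the table, 114 mm from the swivel axis; turns with the easel. x points level from the trough to the swivel axis and on to the tab, y along the trough, z up. Trough inside: 46 mm (x), 200 mm (y), walls 27 mm high. Hinge line: along y at x=+24 mm, z=+28 mm. The easel faces the front when this x is parallel to easel's x.
- scraper: Scraper block: wooden grip 22 mm thick (x), 134 mm long (y) on a black rubber foot 28 mm x 140 mm, 18 mm high; 62 mm high in all, 0.2 kg, stands upright on its foot. Origin: centre of the underside. Grip it across the 22 mm, more than 20 mm above the foot's underside.
- crumb_1: Loose white plaster crumb, an irregular shard about 30 to 36 mm long and 13 to 16 mm high, lying on the board; origin on its underside.
- crumb_2: Loose white plaster crumb, an irregular shard about 30 to 36 mm long and 13 to 16 mm high, lying on the board; origin on its underside.
- crumb_3: Loose white plaster crumb, an irregular shard about 30 to 36 mm long and 13 to 16 mm high, lying on the board; origin on its underside.
- crumb_4: Loose white plaster crumb, an irregular shard about 30 to 36 mm long and 13 to 16 mm high, lying on the board; origin on its underside.
- mixing_cup: Bystander: blue plaster cup, 89 mm across, 62 mm high.
- frog: Bystander: white plaster frog, 76 x 69 x 38 mm.
- owl: Bystander: white plaster owl, 46 x 55 x 60 mm.
- rabbit: Bystander: white plaster rabbit, 51 x 52 x 77 mm.
- brush: Bystander: flat brush with a wooden handle, 198 mm long, lying on the table.
- heart: Bystander: flat white plaster heart, 69 x 66 x 15 mm.

How it is judged:
By the outcome, as a careful person would: the job done as asked, in the order asked, and still so for the second after the job is handed in, with the robot touching nothing.
It also fails if it takes over 69 s, if anything falls off the work surface, if the arm or the gripper's body presses on something with over 40 N, if the wrist force passes 120 N, or if a joint passes its speed limit or range.

### The arm

A 6-joint arm with a two-finger parallel gripper is mounted at the origin on a cart in front of the work surface, level with it; the furniture and walls round the work are solid. World frame = base frame: x ahead of the robot, y to its left, z up, the work surface at z = 0. Lengths are in m, angles in rad, forces in N, time in s.
With the tool pointing down it reaches from about 0.3 to 0.775 m from the base axis. Payload 14.6 kg.
Tool frame: the origin (TCP) lies midway between the tips of the shut fingers; the grasp point (between the pads) lies 19 mm behind it (tcp_to_grasp is the distance from the TCP to the grasp point, in m); z points along the fingers, y is the line along which they close (so a half turn about z gives the same grasp; the last joint's range is limited). The gripper opens to 94 mm and grips with 3 to 60 N. Pads are 16 mm wide; open, the fingers measure 119 mm over their backs; the gripper's body (75 mm by 177 mm) begins 78 mm behind the grasp point.
Start: joints at [-0.067, 0.3, 1.521, -0, 1.321, -0.067], TCP at [0.55, -0, 0.205] pointing down, gripper open.
Joint ranges: [-3.03, 3.03], [-0.79, 2.21], [0.23, 2.52], [-1.04, 4.18], [0, 3.07], [-2.55, 2.55]. Speed limits (rad/s): [2.22, 2.22, 2.57, 3.14, 3.14, 3.14].

### API

Orientations are given as [roll, pitch, yaw] about the fixed x, y, z axes, in that order (R = Rz(yaw) Ry(pitch) Rx(roll)).
In Python, from station import * gives the robot as it stands.
- The arm moves only by the tool send_rows, never from a script. Its argument "motion" is a list of rows, each a list of 3 entries, a list of its own where there are three numbers: the shift along the tool's x, y, z in units of 0.03 m (1.0 is 0.03 m), then the turn, a rotation vector about the tool's x, y, z in units of 0.12 rad (1.0 is 0.12 rad), then the opening, from -1 (shut) to 1 (fully open). In form: [[[x, y, z], [rx, ry, rz], grip], ...]. A call has 1 to 12 rows; each row shifts and turns the commanded pose from where the row before left it, along the tool's axes as they then stand; what a row does not reach is not made up. A row lasts 1/10 s, in which the tool goes at most 50 mm and 8.59 degrees, less where a joint would pass 70% of its speed; a pose out of reach is approached as far as the arm can. A call with a number of a shift or a turn outside -1 to 1 is refused whole. A call with a gripper value outside its range is refused whole. The fingers move at their own pace and stop on an object; "squeeze" is the grip in N (left out, the last holds). Time passes only in rows, so rows that do not move let the fingers close. It gives the time, the measured TCP pose, the force, the opening and the grip force at its end, in the units of the state.
- get_obs(): the state, without advancing time (a new reading comes with each control period).
- camera(name): name is "scene" or "side" or "wrist"; returns a dict with "pixels" (480x640x3 uint8, red, green, blue), "depth" (480x640 float32, m along the optical axis (not along the pixel's ray), 0 where there is no reading), "fx", "fy", "cx", "cy" (pixels), "rvec" (rotation vector, rad) and "tvec" (3), from world to camera coordinates, as OpenCV has them. Camera axes: x right, y down, z forward; pixel columns grow to the right and rows downward; lengths in m; the calibration is good to about 2 mm. A picture is of the moment at which its call begins.
- hand_in(): hands the job in; it is judged then, once.
The state is a dict: "time_s": time; "qpos": joint angles; "joint_vel": joint speeds; "tau": joint torques, N m; "ee_pos": TCP position; "eef_rot": TCP orientation; "force": force on the tool from outside, world axes, zero at the start; "moment": the same for the moment, N m; "grip_width": finger opening in m; "grip_force": force on a finger pad.
Only numpy, scipy, OpenCV 4.12 (cv2) and the standard library are available. Lean on these libraries where they do the work, as an engineer would, in place of code of your own. Each camera call takes 0.05 s, during which the arm holds its last target. There are 200 camera calls.

## Working session

There is one attempt and no reset: what is moved stays moved. The work goes in short steps, Python scripts to look and compute and a tool call to move; the robot and the scene stay as the last step left them, time stands still between calls to the robot, and variables do not carry over. Pictures are saved under pics/ and viewed, at most 10 in all, crops included, and the job is handed in when it is done.

Besides the shell and the picture viewer there is one more tool, called after "Call:" by a JSON object that holds its "fn" and its "kwargs", one argument or row to a line. send_rows: Moves the arm, as the interface text tells. Its arguments: {"type":"object","properties":{"motion":{"type":"array"},"squeeze":{"type":"number"}},"required":["motion"]}

```bash
mkdir -p pics; ls
cat > h.py <<'E'
from station import *
import numpy as np, cv2
from scipy.spatial.transform import Rotation as R
def cam(n,save=None):
    c=camera(n)
    if save: cv2.imwrite('pics/'+save,c['pixels'][:,:,::-1])
    Rm=cv2.Rodrigues(np.array(c['rvec'],float))[0]; t=np.array(c['tvec'],float).ravel()
    v,u=np.mgrid[0:480,0:640]; d=c['depth']
    P=np.stack([(u-c['cx'])/c['fx']*d,(v-c['cy'])/c['fy']*d,d],-1)
    W=(P-t)@Rm
    W[d==0]=np.nan
    return c,W
E
python3 - <<'E'
from h import *
o=get_obs();print(o)
for n in('scene','side'):
    c,W=cam(n,n+'0.png'); np.savez(n+'0.npz',W=W,p=c['pixels'])
    print(n,c['fx'],c['rvec'],c['tvec'])
E
```

```text
pics
{'time_s': 0.0, 'qpos': array([-6.66195036e-02,  3.00499624e-01,  1.52158258e+00, -3.26172002e-05,
        1.32069260e+00, -6.66084934e-02]), 'joint_vel': array([ 2.30588111e-03, -1.81975985e-03, -2.78648372e-04,  2.07204939e-05,
       -2.24867848e-04, -3.10083138e-04]), 'tau': array([-1.53750298e-03, -5.31805658e+01, -3.52735734e+01,  7.07558286e-02,
        2.43994006e-02, -4.79655944e-05]), 'ee_pos': array([ 5.49737163e-01, -4.69613622e-06,  2.04870052e-01]), 'eef_rot': array([-3.14041103e+00, -4.71599761e-05,  1.57079338e+00]), 'force': array([ 0.30177046, -0.12749411, -0.15299965]), 'moment': array([ 0.01958697, -0.02189996, -0.01666017]), 'grip_force': 0.0, 'grip_width': 0.09404187260556536}
scene 587.4166866335754 [ 1.03961404 -2.19685548  1.19555884] [0.35675669 0.29455558 1.19267195]
side 551.2071773404741 [ 2.02215471 -0.60559079  0.34651043] [-0.46525479  0.23732724  0.90375259]
```

View pics/scene0.png

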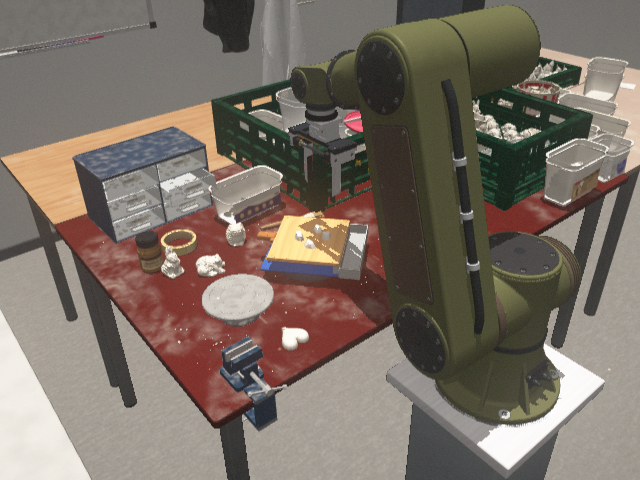

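View pics/side0.png

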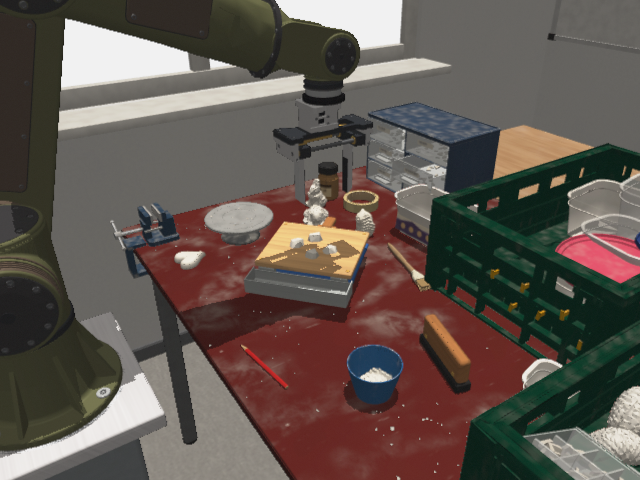

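The side view shows the easel with its board (≈315,250) and trough (≈300,290), four crumbs (≈297,243; 315,238; 312,253; 333,251), the scraper (≈445,350), the cup (375,375) and a green crate right of the scraper. I'll build a top-down map.

Run:
```python
from h import *
S=500 # px/m *? 
x0,x1,y0,y1=0.25,0.95,-0.55,0.45
s=780
H=int((x1-x0)*s);Wd=int((y1-y0)*s)
img=np.zeros((H,Wd,3),np.uint8);z=np.full((H,Wd),-1.)
for n in('scene','side'):
    f=np.load(n+'0.npz');P=f['W'].reshape(-1,3);C=f['p'].reshape(-1,3)
    m=np.isfinite(P[:,0])&(P[:,2]<0.135)&(P[:,2]>-0.02)
    for p,c in zip(P[m],C[m]):
        r=int((x1-p[0])*s);q=int((y1-p[1])*s)
        if 0<=r<H-1 and 0<=q<Wd-1:
            for a in(0,1):
                for b in(0,1):
                    if p[2]>z[r+a,q+b]: z[r+a,q+b]=p[2];img[r+a,q+b]=c
for k in range(3,10): cv2.putText(img,'x.%d'%k,(0,int((x1-k/10)*s)),0,.4,(255,255,255)); cv2.line(img,(0,int((x1-k/10)*s)),(Wd,int((x1-k/10)*s)),(90,90,90))
for k in range(-5,5): cv2.putText(img,'y%.1f'%(k/10),(int((y1-k/10)*s),H-5),0,.4,(255,255,255)); cv2.line(img,(int((y1-k/10)*s),0),(int((y1-k/10)*s),H),(90,90,90))
cv2.imwrite('pics/top.png',img[:,:,::-1])
W=np.load('side0.npz')['W']
pts={'board':(300,265),'crumbs':[(297,243),(315,238),(312,253),(333,251)]}
for u,v in [(340,262),(300,265),(297,243),(315,238),(312,253),(333,251),(440,335),(455,362),(430,320),(375,375),(250,288),(348,305),(260,253),(366,237)]: print(u,v,W[v,u].round(4))
```

```text
340 262 [ 0.5568 -0.0444  0.0799]
300 265 [ 0.4863 -0.0074  0.078 ]
297 243 [0.5203 0.0617 0.0846]
315 238 [0.5619 0.0572 0.0858]
312 253 [0.5221 0.005  0.0877]
333 251 [ 0.5664 -0.0048  0.0828]
440 335 [ 0.5805 -0.3071  0.0629]
455 362 [ 0.561  -0.3633  0.055 ]
430 320 [ 0.5912 -0.2704  0.0662]
375 375 [ 0.4635 -0.2841  0.0158]
250 288 [0.3877 0.0202 0.0445]
348 305 [ 0.5494 -0.0846  0.0022]
260 253 [0.4425 0.0799 0.0767]
366 237 [0.664  0.0131 0.0774]
```

View pics/top.png

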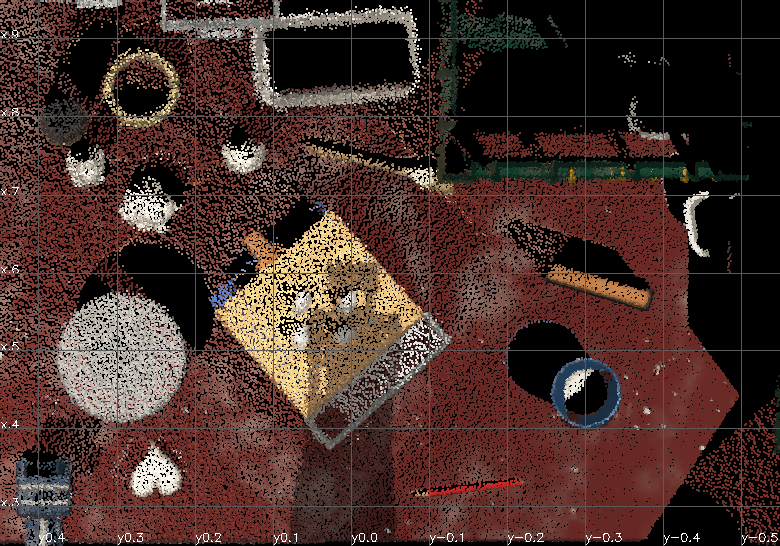

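The top map shows the board (corners ≈335,208; 218,315; 307,418; 425,315), the trough at lower right, tab at (262,248), and the scraper from (548,273) to (650,300). Now I'll make exact fits.

```bash
cat >> h.py <<'E'
def wood(P,C):
    P=P.reshape(-1,3);hsv=cv2.cvtColor(C,cv2.COLOR_RGB2HSV).reshape(-1,3)
    return P,hsv
E
python3 - <<'E'
from h import *
for n in('scene','side'):
    f=np.load(n+'0.npz');P,h=wood(f['W'],f['p'])
    ok=np.isfinite(P[:,0])
    m=ok&(P[:,2]>.071)&(P[:,2]<.082)&(h[:,0]>8)&(h[:,0]<30)&(h[:,1]>70)&(abs(P[:,0]-.52)<.17)&(abs(P[:,1]-.05)<.17)
    print(n,'board z',np.median(P[m,2]),m.sum())
    Q=P[m]
    # search pose of 180x200 rect: drop tab via angle search on robust extents
    best=None
    for a in np.radians(np.arange(20,75,.25)):
        u=Q[:,0]*np.cos(a)+Q[:,1]*np.sin(a);v=-Q[:,0]*np.sin(a)+Q[:,1]*np.cos(a)
        lo,hi=np.percentile(u,[.5,97.]);l2,h2=np.percentile(v,[.5,99.5])
        A=(h2-l2)
        if best is None or A<best[0]: best=(A,a,lo,hi,l2,h2,u.min(),u.max())
    A,a,lo,hi,l2,h2,um,uM=best
    print(np.degrees(a),'u',lo,hi,um,uM,'v',l2,h2)
    for uc in(lo+.09,): 
        vc=(l2+h2)/2; print('centre',uc*np.cos(a)-vc*np.sin(a),uc*np.sin(a)+vc*np.cos(a))
    print('tabpts', 'crumbs:')
    m=ok&(P[:,2]>.079)&(P[:,2]<.1)&(h[:,1]<60)&(abs(P[:,0]-.53)<.1)&(abs(P[:,1]-.04)<.1)
    u=P[m,0]*np.cos(a)+P[m,1]*np.sin(a)-lo-.09;v=-P[m,0]*np.sin(a)+P[m,1]*np.cos(a)-(l2+h2)/2
    print('crumb extents u',np.percentile(u,[1,50,99]),'v',np.percentile(v,[1,50,99]),'z',np.percentile(P[m,2],99.5))
    # scraper
    m=ok&(P[:,2]>.045)&(P[:,2]<.07)&(abs(P[:,0]-.58)<.07)&(abs(P[:,1]+.31)<.1)&(h[:,1]>60)
    if m.sum()>30:
        mt=m&(P[:,2]>.058)
        r=cv2.minAreaRect((P[mt,:2]*1000).astype(np.float32));print('scr',r,np.percentile(P[m,2],98),mt.sum())
    m=ok&(abs(P[:,2])<.006)&(P[:,0]<.35)&(h[:,1]>80)&((h[:,0]>160)|(h[:,0]<10))
    # front edge: min x per y bin
    for y in np.arange(-.5,.6,.1):
        k=m&(abs(P[:,1]-y)<.02)
        if k.sum()>20: print('edge',round(y,2),P[k,0].min().round(4),end='; ')
    print()
E
```

```text
scene board z 0.07530380170803523 2959
41.5 u 0.3481960696133506 0.5376387071451518 0.3472116303362441 0.5733036943214005 v -0.4311811572345727 -0.23086312629578654
centre 0.5475313607010948 0.04243657399228562
tabpts crumbs:
crumb extents u [-0.05017452 -0.00983744  0.03271639] v [-0.04178094  0.00428377  0.05022195] z 0.09166147492147805
edge -0.5 0.2576; edge -0.0 0.2798; edge 0.1 0.2539; edge 0.2 0.2544; edge 0.3 0.2537; edge 0.4 0.2551; edge 0.5 0.2553; 
side board z 0.07765022989073919 4023
41.5 u 0.34811423249965623 0.529419149969095 0.3461995526163225 0.5770913513657249 v -0.4324655005743673 -0.23513977418435777
centre 0.549312480464554 0.04029987898319265
tabpts crumbs:
crumb extents u [-0.05065963 -0.01218364  0.03365301] v [-0.04779387  0.00063076  0.04786034] z 0.09316783545043616
scr ((584.23779296875, -316.0916442871094), (134.62881469726562, 22.831947326660156), 73.31696319580078) 0.06547724771281634 692
edge -0.4 0.2677; edge -0.3 0.2573; edge -0.2 0.2571; edge -0.1 0.2573; edge -0.0 0.2575; edge 0.1 0.257; edge 0.2 0.2575; edge 0.3 0.2579; edge 0.5 0.2596;
```

Easel at (0.548, 0.0415), tab direction 41.5°. Scraper at (0.583, -0.316) with its normal at -16.7°. The front edge is parallel to y. I'll move above the scraper.

Call:
{"fn": "send_rows", "kwargs": {
  "motion": [
    [[-0.96,0.1,0],[0,0,0],1],
    [[-0.96,0.1,0],[0,0,0],1],
    [[-0.96,0.1,0],[0,0,0],1],
    [[-0.96,0.1,0],[0,0,0],1],
    [[-0.96,0.1,0],[0,0,0],1],
    [[-0.96,0.1,0],[0,0,0],1],
    [[-0.96,0.1,0],[0,0,0],1],
    [[-0.96,0.1,0],[0,0,0],1],
    [[-0.96,0.1,0],[0,0,0],1],
    [[-0.96,0.1,0],[0,0,0],1],
    [[-0.96,0.1,0],[0,0,0],1],
    [[0,0,0],[0,0,0.81],1]
  ]
}}

```text
time_s: 1.3
ee_pos: [0.5824, -0.3198, 0.2043]
eef_rot: [-3.14, -0.0, 1.47]
force: [-0.1, 0.7, -0.3]
grip_width: 0.094
grip_force: 0.0
```

Call:
{"fn": "send_rows", "kwargs": {
  "motion": [
    [[0,0,0.4],[0,0,0.81],1],
    [[0,0,0.4],[0,0,0.81],1],
    [[0,0,0.8],[0,0,0],1],
    [[0,0,0.8],[0,0,0],1],
    [[0,0,0.8],[0,0,0],1],
    [[0,0,0],[0,0,0],1]
  ]
}}

```text
time_s: 1.9
ee_pos: [0.5815, -0.3159, 0.1057]
eef_rot: [-3.136, -0.002, 1.279]
force: [-0.5, 0.6, -0.3]
grip_width: 0.0938
grip_force: 0.0
```

Call:
{"fn": "send_rows", "kwargs": {
  "motion": [
    [[0,0,0.9],[0,0,0],1],
    [[0,0,0.9],[0,0,0],1],
    [[0,0,0.5],[0,0,0],1],
    [[0,0,0.28],[0,0,0],0],
    [[0,0,0],[0,0,0],-1],
    [[0,0,0],[0,0,0],-1],
    [[0,0,0],[0,0,0],-1],
    [[0,0,0],[0,0,0],-1],
    [[0,0,0],[0,0,0],-1],
    [[0,0,0],[0,0,0],-1]
  ],
  "squeeze": 40
}}

```text
time_s: 2.9
ee_pos: [0.5831, -0.3169, 0.0323]
eef_rot: [3.141, 0.0, 1.279]
force: [0.4, 0.3, 0.1]
grip_width: 0.0416
grip_force: 0.0
```

Call:
{"fn": "send_rows", "kwargs": {
  "motion": [
    [[0,0,0.13],[0,0,0],-1],
    [[0,0,0],[0,0,0],-1],
    [[0,0,0],[0,0,0],-1],
    [[0,0,0],[0,0,0],-1],
    [[0,0,0],[0,0,0],-1]
  ]
}}

```text
time_s: 3.4
ee_pos: [0.5828, -0.3167, 0.0279]
eef_rot: [-3.141, -0.0, 1.279]
force: [0.8, -0.0, -1.7]
grip_width: 0.022
grip_force: 40.0
```

Call:
{"fn": "send_rows", "kwargs": {
  "motion": [
    [[0,0,-1],[0,0,0],-1],
    [[0,0,-1],[0,0,0],-1],
    [[0,0,-1],[0,0,0],-1],
    [[0,0,-1],[0,0,0],-1],
    [[0.919,-0.246,0],[0,0,0],-1],
    [[0.919,-0.246,0],[0,0,0],-1],
    [[0.919,-0.246,0],[0,0,0],-1],
    [[0.919,-0.246,0],[0,0,0],-1],
    [[0.919,-0.246,0],[0,0,0],-1],
    [[0.919,-0.246,0],[0,0,0],-1],
    [[0.919,-0.246,0],[0,0,0],-1]
  ]
}}

```text
time_s: 4.5
ee_pos: [0.5888, -0.1159, 0.1481]
eef_rot: [-3.141, 0.0, 1.279]
force: [0.1, -0.1, -2.8]
grip_width: 0.0217
grip_force: 40.0
```

Call:
{"fn": "send_rows", "kwargs": {
  "motion": [
    [[0.919,-0.246,0],[0,0,0],-1],
    [[0.919,-0.246,0],[0,0,0],-1],
    [[0.919,-0.246,0],[0,0,0],-1],
    [[0.919,-0.246,0],[0,0,0],-1],
    [[0.919,-0.246,0],[0,0,0],-1],
    [[0.919,-0.246,0],[0,0,0],-1],
    [[0.919,-0.246,0],[0,0,0],-1],
    [[0,0,0],[0,0,-0.94],-1],
    [[0,0,0],[0,0,-0.94],-1],
    [[0,0,0],[0,0,-0.94],-1],
    [[0,0,0],[0,0,-0.94],-1]
  ]
}}

```text
time_s: 5.6
ee_pos: [0.5948, 0.0826, 0.148]
eef_rot: [-3.141, -0.0, 1.735]
force: [-0.7, 0.9, -1.7]
grip_width: 0.0222
grip_force: 40.0
```

Call:
{"fn": "send_rows", "kwargs": {
  "motion": [
    [[0,0,0],[0,0,-0.94],-1],
    [[0,0,0],[0,0,-0.94],-1],
    [[0,0,0],[0,0,-0.94],-1],
    [[0,0,0],[0,0,-0.94],-1],
    [[0,0,0],[0,0,-0.95],-1],
    [[0,0,0],[0,0,0],-1],
    [[0,0,0],[0,0,0],-1]
  ]
}}

```text
time_s: 6.3
ee_pos: [0.5949, 0.0826, 0.1481]
eef_rot: [-3.141, -0.0, 2.292]
force: [-0.5, -0.0, -2.6]
grip_width: 0.0223
grip_force: 40.0
```

Run:
```python
from h import *
o=get_obs();print(o['ee_pos'],o['eef_rot'],o['grip_width'])
c,W=cam('side','side1.png');np.savez('side1.npz',W=W,p=c['pixels'])
cv2.imwrite('pics/s1c.png',cv2.resize(c['pixels'][160:320,200:420,::-1],None,fx=3,fy=3))
f=W;P,h=wood(W,c['pixels'])
a=np.radians(41.5);d=P[:,:2]-[.5483,.0415]
u=d@[np.cos(a),np.sin(a)];v=d@[-np.sin(a),np.cos(a)]
# scraper grip: z .08-.2
m=(P[:,2]>.15)&(P[:,2]<.19)&(abs(u-.06)<.04)&(abs(v)<.09)&(h[:,0]>5)&(h[:,0]<25)&(h[:,1]>100)
print(m.sum(),np.percentile(u[m],[2,98]),np.percentile(v[m],[2,98]),np.percentile(P[m,2],[2,98]))
```

```text
[0.59491742 0.08259494 0.14808438] [-3.14144460e+00 -1.30014734e-04  2.29223761e+00] 0.022297621508959368
918 [0.04791769 0.06623833] [-0.06412247  0.06424637] [0.15110285 0.18479506]
```

View pics/s1c.png

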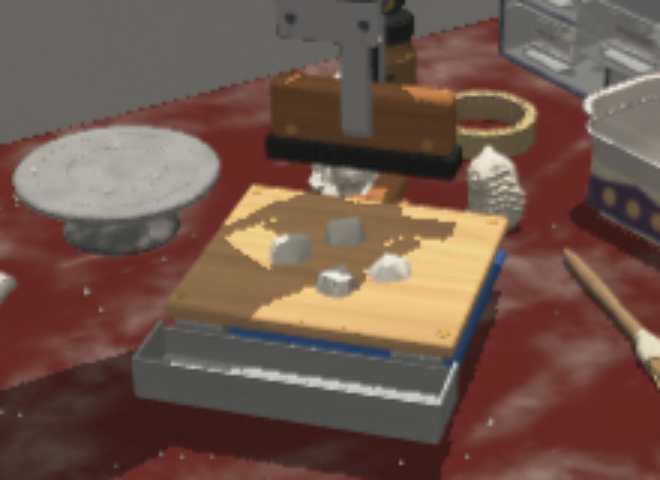

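The enlarged view shows the scraper level and parallel above the board's tab end, with all four crumbs on its trough side (crop ≈290,248; 345,230; 337,282; 390,268). Lowering now.

Call:
{"fn": "send_rows", "kwargs": {
  "motion": [
    [[0,0,0.5],[0,0,0],-1],
    [[0,0,0.5],[0,0,0],-1],
    [[0,0,0.3],[0,0,0],-1],
    [[0,0,0.1],[0,0,0],-1],
    [[0,0,0],[0,0,0],-1]
  ]
}}

```text
time_s: 6.85
ee_pos: [0.5948, 0.0826, 0.1054]
eef_rot: [-3.141, -0.001, 2.295]
force: [-0.4, 0.3, -0.7]
grip_width: 0.0218
grip_force: 40.0
```

Call:
{"fn": "send_rows", "kwargs": {
  "motion": [
    [[0,0,0.04],[0,0,0],-1],
    [[0,0,0.03],[0,0,0],-1],
    [[0,0,0],[0,0,0],-1]
  ]
}}

```text
time_s: 7.15
ee_pos: [0.5951, 0.0826, 0.1043]
eef_rot: [3.141, 0.0, 2.296]
force: [0.1, 0.5, -1.5]
grip_width: 0.0219
grip_force: 40.0
```

Call:
{"fn": "send_rows", "kwargs": {
  "motion": [
    [[0,-0.3,0],[0,0,0],-1],
    [[0,-0.3,0],[0,0,0],-1],
    [[0,-0.3,0],[0,0,0],-1],
    [[0,-0.3,0],[0,0,0],-1],
    [[0,-0.3,0],[0,0,0],-1],
    [[0,-0.3,0],[0,0,0],-1],
    [[0,-0.3,0],[0,0,0],-1],
    [[0,-0.3,0],[0,0,0],-1],
    [[0,-0.3,0],[0,0,0],-1],
    [[0,-0.3,0],[0,0,0],-1],
    [[0,-0.3,0],[0,0,0],-1]
  ]
}}

```text
time_s: 8.25
ee_pos: [0.5203, 0.0165, 0.1041]
eef_rot: [3.142, 0.0, 2.296]
force: [0.6, 0.4, -2.0]
grip_width: 0.0219
grip_force: 40.0
```

Run:
```python
from h import *
o=get_obs();print(o['ee_pos'],o['force'])
c,W=cam('side')
cv2.imwrite('pics/s2c.png',cv2.resize(c['pixels'][160:320,200:420,::-1],None,fx=3,fy=3))
```

```text
[0.52034536 0.01646393 0.10407983] [ 0.59580927  0.4266028  -1.9749965 ]
```

View pics/s2c.png

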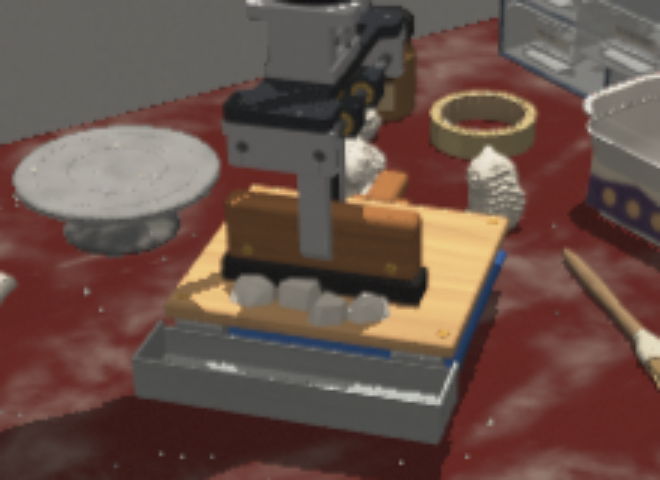

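All four crumbs are in a row ahead of the scraper, within its length (crop x 235–388, scraper 225–427). I'll keep going slower.

Call:
{"fn": "send_rows", "kwargs": {
  "motion": [
    [[0,-0.2,0],[0,0,0],-1],
    [[0,-0.2,0],[0,0,0],-1],
    [[0,-0.2,0],[0,0,0],-1],
    [[0,-0.2,0],[0,0,0],-1],
    [[0,-0.15,0],[0,0,0],-1],
    [[0,-0.15,0],[0,0,0],-1],
    [[0,-0.15,0],[0,0,0],-1],
    [[0,-0.15,0],[0,0,0],-1],
    [[0,-0.15,0],[0,0,0],-1],
    [[0,0,0],[0,0,0],-1],
    [[0,0,0],[0,0,0],-1]
  ]
}}

```text
time_s: 9.4
ee_pos: [0.4861, -0.0139, 0.1041]
eef_rot: [3.142, 0.0, 2.295]
force: [0.8, -0.5, -2.6]
grip_width: 0.0216
grip_force: 40.0
```

Run:
```python
from h import *
o=get_obs();print(o['ee_pos'],o['force'])
c,W=cam('side')
cv2.imwrite('pics/s3c.png',cv2.resize(c['pixels'][160:320,200:420,::-1],None,fx=3,fy=3))
```

```text
[ 0.48609087 -0.01393557  0.10409515] [ 0.75278841 -0.5297558  -2.55027351]
```

View pics/s3c.png

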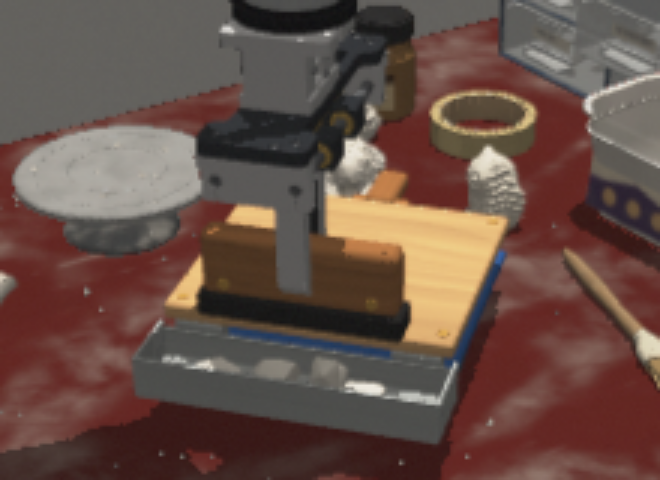

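Crumbs now lie in the trough (crop ≈205,365; 277,370; 328,372; 365,387). I'll lift the scraper and set it down right of the easel at about (0.585, -0.235).

Call:
{"fn": "send_rows", "kwargs": {
  "motion": [
    [[0,0.1,-0.4],[0,0,0],-1],
    [[0,0,-0.8],[0,0,0],-1],
    [[0,0,-0.3],[0,0,0],-1],
    [[-0.856,-0.267,0],[0,0,0],-1],
    [[-0.856,-0.267,0],[0,0,0],-1],
    [[-0.856,-0.267,0],[0,0,0],-1],
    [[-0.856,-0.267,0],[0,0,0],-1],
    [[-0.856,-0.267,0],[0,0,0],-1],
    [[-0.856,-0.267,0],[0,0,0],-1],
    [[-0.856,-0.267,0],[0,0,0],-1],
    [[-0.856,-0.267,0],[0,0,0],-1],
    [[-0.856,-0.267,0],[0,0,0],-1]
  ]
}}

```text
time_s: 10.65
ee_pos: [0.5881, -0.2337, 0.1491]
eef_rot: [3.142, 0.0, 2.296]
force: [-0.9, 0.2, -1.9]
grip_width: 0.022
grip_force: 40.0
```

Call:
{"fn": "send_rows", "kwargs": {
  "motion": [
    [[0,0,0],[0,0,0.86],-1],
    [[0,0,0],[0,0,0.86],-1],
    [[0,0,0],[0,0,0.86],-1],
    [[0,0,0],[0,0,0.86],-1],
    [[0,0,0],[0,0,0.86],-1],
    [[0,0,0],[0,0,0.86],-1],
    [[0,0,0],[0,0,0.87],-1],
    [[0,0,0.8],[0,0,0],-1],
    [[0,0,0.8],[0,0,0],-1],
    [[0,0,0.8],[0,0,0],-1],
    [[0,0,0.8],[0,0,0],-1],
    [[0,0,0.4],[0,0,0],-1]
  ]
}}

```text
time_s: 11.85
ee_pos: [0.5869, -0.2322, 0.0389]
eef_rot: [-3.139, -0.001, 1.572]
force: [0.2, -0.6, -2.8]
grip_width: 0.0215
grip_force: 40.0
```

Call:
{"fn": "send_rows", "kwargs": {
  "motion": [
    [[0,0,0],[0,0,0],-1]
  ]
}}

```text
time_s: 11.95
ee_pos: [0.587, -0.2323, 0.0396]
eef_rot: [-3.139, -0.001, 1.572]
force: [0.8, 0.6, -2.0]
grip_width: 0.0217
grip_force: 40.0
```

Bottom is now ≈11.5 mm up.

Call:
{"fn": "send_rows", "kwargs": {
  "motion": [
    [[0,0,0.25],[0,0,0],-1],
    [[0,0,0.1],[0,0,0],-1],
    [[0,0,0.03],[0,0,0],-1],
    [[0,0,0.0],[0,0,0],-1]
  ]
}}

```text
time_s: 12.35
ee_pos: [0.5878, -0.2328, 0.0301]
eef_rot: [3.141, 0.0, 1.572]
force: [-0.5, 0.4, -1.8]
grip_width: 0.0217
grip_force: 40.0
```

Call:
{"fn": "send_rows", "kwargs": {
  "motion": [
    [[0,0,0.06],[0,0,0],-1],
    [[0,0,0.0],[0,0,0],-1]
  ]
}}

```text
time_s: 12.55
ee_pos: [0.5876, -0.2327, 0.0279]
eef_rot: [3.142, 0.0, 1.572]
force: [0.3, 0.9, -2.0]
grip_width: 0.0218
grip_force: 40.0
```

Call:
{"fn": "send_rows", "kwargs": {
  "motion": [
    [[0,0,0.03],[0,0,0],-1],
    [[0,0,0.0],[0,0,0],-1]
  ]
}}

```text
time_s: 12.75
ee_pos: [0.5877, -0.2328, 0.0278]
eef_rot: [3.141, 0.0, 1.572]
force: [-3.3, 1.0, 4.8]
grip_width: 0.0216
grip_force: 40.0
```

Call:
{"fn": "send_rows", "kwargs": {
  "motion": [
    [[0,0,0],[0,0,0],0.2],
    [[0,0,0],[0,0,0],0.2],
    [[0,0,0],[0,0,0],0.2],
    [[0,0,0],[0,0,0],0.2],
    [[0,0,-0.6],[0,0,0],0.2],
    [[0,0,-0.9],[0,0,0],0.2],
    [[0,0,-0.9],[0,0,0],0.2],
    [[0,0,-0.9],[0,0,0],0.2],
    [[0,0,-0.9],[0,0,0],0.2],
    [[0.904,0.126,0],[0,0,0],0.2],
    [[0.904,0.126,0],[0,0,0],0.2],
    [[0.904,0.126,0],[0,0,0],0.2]
  ]
}}

```text
time_s: 13.95
ee_pos: [0.5988, -0.1505, 0.1531]
eef_rot: [3.141, 0.0, 1.572]
force: [0.6, -0.4, 1.1]
grip_width: 0.0562
grip_force: 0.0
```

Call:
{"fn": "send_rows", "kwargs": {
  "motion": [
    [[0.904,0.126,0],[0,0,0],0.2],
    [[0.904,0.126,0],[0,0,0],0.2],
    [[0.904,0.126,0],[0,0,0],0.2],
    [[0.904,0.126,0],[0,0,0],0.2],
    [[0.904,0.126,0],[0,0,0],0.2],
    [[0.904,0.126,0],[0,0,0],0.2],
    [[0.904,0.126,0],[0,0,0],0.2],
    [[0.904,0.126,0],[0,0,0],0.2],
    [[0.904,0.126,0],[0,0,0],0.2],
    [[0.904,0.126,0],[0,0,0],0.2],
    [[0,0,0],[0,0,0.88],0.2],
    [[0,0,0],[0,0,0.88],0.2]
  ]
}}

```text
time_s: 15.15
ee_pos: [0.6362, 0.1209, 0.1527]
eef_rot: [-3.141, 0.0, 1.358]
force: [-0.1, -0.2, -0.1]
grip_width: 0.0567
grip_force: 0.0
```

Call:
{"fn": "send_rows", "kwargs": {
  "motion": [
    [[0,0,0],[0,0,0.88],0.2],
    [[0,0,0],[0,0,0.88],0.2],
    [[0,0,0],[0,0,0.88],0.2],
    [[0,0,0],[0,0,0.88],0.2],
    [[0,0,0],[0,0,0.88],0.2],
    [[0,0,0],[0,0,0.89],0.2],
    [[0,0,0],[0,0,0],0.2]
  ]
}}

```text
time_s: 15.85
ee_pos: [0.6363, 0.1199, 0.1529]
eef_rot: [-3.142, 0.0, 0.724]
force: [-0.2, -0.7, -0.9]
grip_width: 0.0563
grip_force: 0.0
```

Run:
```python
from h import *
o=get_obs();print(o['ee_pos'],o['eef_rot'],o['qpos'],o['grip_width'])
c,W=cam('side'); np.savez('side4.npz',W=W,p=c['pixels'])
w,Ww=cam('wrist')
im=np.hstack([cv2.resize(c['pixels'][150:400,220:480],(400,385)),cv2.resize(w['pixels'],(400,300)).copy() if 0 else cv2.copyMakeBorder(cv2.resize(w['pixels'],(400,300)),0,85,0,0,0)])
cv2.imwrite('pics/s4.png',im[:,:,::-1])
np.savez('wrist4.npz',W=Ww,p=w['pixels'])
```

```text
[0.63628616 0.11990602 0.15287988] [-3.14154963e+00  6.34809361e-05  7.24246116e-01] [1.29705796e-01 5.60291616e-01 1.27633192e+00 8.63096500e-08
 1.30504581e+00 9.76255985e-01] 0.05626926422429524
```

View pics/s4.png

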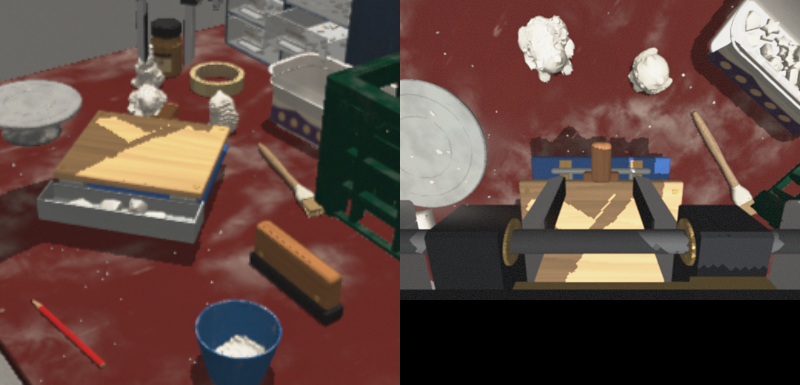

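The board is clear, white crumbs lie in the trough, and the scraper stands upright. In the wrist view the tab (600,160) is centred between the fingers. Next: a numeric check of the tab.

```bash
cat >> h.py <<'E'
def bf(P,a,c=(.5483,.0415)):
    d=P[:,:2]-np.array(c);return d@[np.cos(a),np.sin(a)],d@[-np.sin(a),np.cos(a)]
E
python3 - <<'E'
from h import *
f=np.load('wrist4.npz');P,h=wood(f['W'],f['p']);u,v=bf(P,np.radians(41.5))
m=(abs(P[:,2]-.078)<.012)&(u>.1)&(u<.15)&(abs(v)<.03)
print(m.sum(),np.percentile(P[m,2],[5,50,95]),np.percentile(u[m],[1,99]))
for lo in(.1,.11,.12,.13):
    k=m&(abs(u-lo-.005)<.005); print(lo,np.percentile(v[k],[2,98]))
m=(abs(P[:,2]-.076)<.004)&(abs(v)<.15)&(u>.02)&(u<.12)
for lo in np.arange(.02,.09,.015):
    k=m&(abs(u-lo-.005)<.005); print(lo.round(3),np.percentile(v[k],[1,99]))
E
```

```text
2037 [0.07243319 0.07773675 0.07927383] [0.10038468 0.14148365]
0.1 [-0.0230164   0.01706069]
0.11 [-0.01422512  0.00865926]
0.12 [-0.01483202  0.00861198]
0.13 [-0.01447952  0.00854066]
0.02 [0.03872609 0.05356792]
0.035 [-0.05391747  0.05214842]
0.05 [-0.09721697  0.0947675 ]
0.065 [-0.1005951   0.09445816]
0.08 [-0.10029338  0.0945157 ]
```

Call:
{"fn": "send_rows", "kwargs": {
  "motion": [
    [[0.07,0.07,0.9],[0,0,0],0.2],
    [[0,0,0.9],[0,0,0],0.2],
    [[0,0,0.8],[0,0,0],0.2],
    [[0,0,0.5],[0,0,0],0.2],
    [[0,0,0.3],[0,0,0],0.2],
    [[0,0,0],[0,0,0],-1],
    [[0,0,0],[0,0,0],-1],
    [[0,0,0],[0,0,0],-1],
    [[0,0,0],[0,0,0],-1],
    [[0,0,0],[0,0,0],-1],
    [[0,0,0],[0,0,0],-1]
  ],
  "squeeze": 50
}}

```text
time_s: 17.05
ee_pos: [0.6396, 0.1198, 0.0517]
eef_rot: [3.141, -0.001, 0.726]
force: [-0.2, -0.1, 4.9]
grip_width: 0.0238
grip_force: 50.0
```

Call:
{"fn": "send_rows", "kwargs": {
  "motion": [
    [[-0.0072,0.24,0],[0,0,0.503],-1],
    [[-0.0072,0.24,0],[0,0,0.503],-1],
    [[-0.0072,0.24,0],[0,0,0.503],-1]
  ]
}}

```text
time_s: 17.35
ee_pos: [0.6524, 0.1023, 0.0516]
eef_rot: [3.141, -0.001, 0.543]
force: [-2.7, -0.0, 5.6]
grip_width: 0.0234
grip_force: 50.0
```

Low resistance; continuing.

Call:
{"fn": "send_rows", "kwargs": {
  "motion": [
    [[-0.0072,0.24,0],[0,0,0.503],-1],
    [[-0.0072,0.24,0],[0,0,0.503],-1],
    [[-0.0072,0.24,0],[0,0,0.503],-1],
    [[-0.0072,0.24,0],[0,0,0.503],-1],
    [[-0.0072,0.24,0],[0,0,0.503],-1],
    [[-0.0072,0.24,0],[0,0,0.503],-1],
    [[-0.0072,0.24,0],[0,0,0.503],-1],
    [[-0.0072,0.24,0],[0,0,0.503],-1],
    [[-0.0072,0.24,0],[0,0,0.503],-1],
    [[0,0,0],[0,0,0],-1],
    [[0,0,0],[0,0,0],-1]
  ]
}}

```text
time_s: 18.45
ee_pos: [0.6694, 0.0406, 0.0517]
eef_rot: [-3.141, -0.0, 0.001]
force: [-2.8, 0.6, 6.3]
grip_width: 0.0234
grip_force: 50.0
```

Run:
```python
from h import *
o=get_obs();print(o['ee_pos'],o['eef_rot'],o['force'],o['moment'])
ps=[]
for n in('side','scene'):
    c,W=cam(n,n+'5.png');np.savez(n+'5.npz',W=W,p=c['pixels']);P,h=wood(W,c['pixels'])
    m=(P[:,2]>.071)&(P[:,2]<.082)&(h[:,0]>8)&(h[:,0]<30)&(h[:,1]>70)&(abs(P[:,0]-.55)<.15)&(abs(P[:,1]-.04)<.15)
    Q=P[m]
    # edges at y extremes and hinge edge (min x): line fits per bin
    def edge(i,j,lo,hi,sgn):
        pts=[]
        for b in np.arange(lo,hi,.008):
            k=Q[abs(Q[:,j]-b)<.004]
            if len(k)>6: pts.append((b,sgn*np.percentile(sgn*k[:,i],99)))
        pts=np.array(pts);s=np.polyfit(pts[:,0],pts[:,1],1)
        r=pts[:,1]-np.polyval(s,pts[:,0]);g=abs(r)<.004
        s=np.polyfit(pts[g,0],pts[g,1],1);return np.degrees(np.arctan(s[0])),np.polyval(s,.5*(lo+hi)),g.sum(),len(g)
    for args in[(0,1,-.05,.13,-1),(0,1,-.05,.02,1),(1,0,.48,.62,-1),(1,0,.48,.62,1)]:
        try: print(n,args,edge(*args))
        except Exception as e: print(n,args,e)
```

```text
[0.66941917 0.04056433 0.05165455] [-3.14144560e+00 -2.86781363e-04  9.79326132e-04] [-2.83547389  0.64812752  6.26940575] [ 0.08951679  0.6838481  -0.24099425]
side (0, 1, -0.05, 0.13, -1) (np.float64(0.4775276835163451), np.float64(0.4603051970125013), np.int64(23), 23)
side (0, 1, -0.05, 0.02, 1) (np.float64(1.2592291642752895), np.float64(0.6356750246931218), np.int64(9), 9)
side (1, 0, 0.48, 0.62, -1) (np.float64(-0.4601417626406449), np.float64(-0.05795812897225965), np.int64(18), 18)
side (1, 0, 0.48, 0.62, 1) (np.float64(-0.36960152736918994), np.float64(0.13739011630612588), np.int64(18), 18)
scene (0, 1, -0.05, 0.13, -1) (np.float64(-2.436276215213851), np.float64(0.45902739296343403), np.int64(12), 23)
scene (0, 1, -0.05, 0.02, 1) (np.float64(0.15191992397996304), np.float64(0.6334217543621956), np.int64(9), 9)
scene (1, 0, 0.48, 0.62, -1) (np.float64(-4.230996244153514), np.float64(-0.0525827849108397), np.int64(15), 18)
scene (1, 0, 0.48, 0.62, 1) (np.float64(-0.14860841302278013), np.float64(0.14019708670987913), np.int64(18), 18)
```

The easel is square within about 0.4°. Now I lift along the hinge arc, turning the tool with the board.

Call:
{"fn": "send_rows", "kwargs": {
  "motion": [
    [[0.009,0,-0.21],[0,0.25,0],-1],
    [[0.009,0,-0.21],[0,0.25,0],-1],
    [[0.009,0,-0.21],[0,0.25,0],-1],
    [[0.009,0,-0.21],[0,0.25,0],-1],
    [[0.009,0,-0.21],[0,0.25,0],-1],
    [[0.009,0,-0.21],[0,0.25,0],-1]
  ]
}}

```text
time_s: 19.15
ee_pos: [0.6683, 0.0407, 0.0889]
eef_rot: [-3.141, -0.182, 0.001]
force: [2.6, 0.5, -1.3]
grip_width: 0.0234
grip_force: 50.0
```

```bash
cat >> h.py <<'E'
def tilt():
    o=get_obs();Rm=R.from_euler('xyz',o['eef_rot']).as_matrix()
    g=o['ee_pos']-.019*Rm[:,2];d=g-[.460,0,.064]
    n=np.hypot(d[0],d[2]);rad=np.array([d[0],0,d[2]])/n;tan=np.array([-rad[2],0,rad[0]])
    print('t',o['time_s'],'tool tilt',np.degrees(np.arctan2(Rm[0,2],-Rm[2,2])).round(2),'pos tilt',(np.degrees(np.arctan2(d[2],d[0]))-1.83).round(2),'r',n.round(4),'Frad',(o['force']@rad).round(1),'Ftan',(o['force']@tan).round(1),'F',o['force'].round(1),'M',o['moment'].round(2),'y',g[1].round(4))
E
python3 -c "
from h import *
tilt()"
```

```text
t 19.15 tool tilt 10.4 pos tilt 10.18 r 0.2094 Frad 2.2 Ftan -1.8 F [ 2.6  0.5 -1.3] M [-0.03 -0.21 -0.24] y 0.0407
```

Call:
{"fn": "send_rows", "kwargs": {
  "motion": [
    [[0.009,0,-0.21],[0,0.25,0],-1],
    [[0.009,0,-0.21],[0,0.25,0],-1],
    [[0.009,0,-0.21],[0,0.25,0],-1],
    [[0.009,0,-0.21],[0,0.25,0],-1],
    [[0.009,0,-0.21],[0,0.25,0],-1],
    [[0.009,0,-0.21],[0,0.25,0],-1],
    [[0.009,0,-0.21],[0,0.25,0],-1],
    [[0.009,0,-0.21],[0,0.25,0],-1],
    [[0.009,0,-0.21],[0,0.25,0],-1],
    [[0.009,0,-0.21],[0,0.25,0],-1],
    [[0.009,0,-0.21],[0,0.25,0],-1],
    [[0.009,0,-0.21],[0,0.25,0],-1]
  ]
}}

```text
time_s: 20.35
ee_pos: [0.6458, 0.0408, 0.1609]
eef_rot: [-3.141, -0.542, 0.001]
force: [3.2, 3.2, -1.1]
grip_width: 0.0236
grip_force: 50.0
```

```bash
python3 -c "
from h import *
tilt()
c,W=cam('side')
cv2.imwrite('pics/s6.png',cv2.resize(c['pixels'][130:330,210:450,::-1],None,fx=3,fy=3))
"
```

```text
t 20.35 tool tilt 31.04 pos tilt 30.93 r 0.2092 Frad 2.1 Ftan -2.7 F [ 3.2  3.2 -1.1] M [ 0.16  0.01 -0.15] y 0.0408
```

View pics/s6.png

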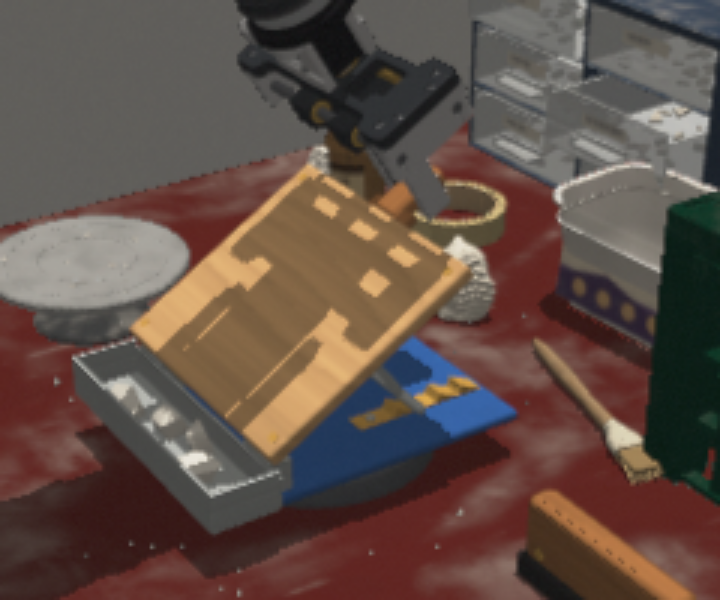

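The board is up at 31° with the crumbs in the trough (crop ≈120,390 to 195,460). The bail's bar lies on the brass rack (≈410,395). I'll lower gently and watch the force.

Call:
{"fn": "send_rows", "kwargs": {
  "motion": [
    [[-0.004,0,0.1],[0,-0.12,0],-1],
    [[-0.004,0,0.1],[0,-0.12,0],-1],
    [[0,0,0],[0,0,0],-1]
  ]
}}

```text
time_s: 20.7
ee_pos: [0.649, 0.0408, 0.1546]
eef_rot: [-3.141, -0.509, 0.002]
force: [2.7, 3.8, -1.0]
grip_width: 0.0237
grip_force: 50.0
```

```bash
python3 -c "
from h import *
tilt()"
```

```text
t 20.7 tool tilt 29.18 pos tilt 28.98 r 0.2093 Frad 1.8 Ftan -2.2 F [ 2.7  3.8 -1. ] M [ 0.46 -0.05 -0.  ] y 0.0408
```

Call:
{"fn": "send_rows", "kwargs": {
  "motion": [
    [[-0.002,0,0.05],[0,-0.06,0],-1],
    [[-0.002,0,0.05],[0,-0.06,0],-1],
    [[0,0,0],[0,0,0],-1]
  ]
}}

```text
time_s: 21.0
ee_pos: [0.6501, 0.0408, 0.1523]
eef_rot: [-3.141, -0.496, 0.002]
force: [2.5, 4.7, -0.6]
grip_width: 0.0237
grip_force: 50.0
```

Call:
{"fn": "send_rows", "kwargs": {
  "motion": [
    [[-0.002,0,0.05],[0,-0.06,0],-1],
    [[-0.002,0,0.05],[0,-0.06,0],-1],
    [[0,0,0],[0,0,0],-1]
  ]
}}

```text
time_s: 21.3
ee_pos: [0.6514, 0.0408, 0.1496]
eef_rot: [-3.141, -0.481, 0.002]
force: [2.6, 5.1, -2.0]
grip_width: 0.0237
grip_force: 50.0
```

```bash
python3 -c "
from h import *
tilt()"
```

```text
t 21.3 tool tilt 27.58 pos tilt 27.47 r 0.2093 Frad 1.3 Ftan -3.0 F [ 2.6  5.1 -2. ] M [ 0.64 -0.02  0.07] y 0.0408
```

Call:
{"fn": "send_rows", "kwargs": {
  "motion": [
    [[-0.002,0,0.05],[0,-0.06,0],-1],
    [[-0.002,0,0.05],[0,-0.06,0],-1],
    [[0,0,0],[0,0,0],-1]
  ]
}}

```text
time_s: 21.6
ee_pos: [0.6526, 0.0408, 0.1468]
eef_rot: [-3.141, -0.467, 0.002]
force: [1.4, 4.3, -1.2]
grip_width: 0.0238
grip_force: 50.0
```

Call:
{"fn": "send_rows", "kwargs": {
  "motion": [
    [[-0.002,0,0.05],[0,-0.06,0],-1],
    [[-0.002,0,0.05],[0,-0.06,0],-1],
    [[0,0,0],[0,0,0],-1]
  ]
}}

```text
time_s: 21.9
ee_pos: [0.6538, 0.0408, 0.144]
eef_rot: [-3.141, -0.452, 0.002]
force: [1.5, 4.7, -3.1]
grip_width: 0.0235
grip_force: 50.0
```

```bash
python3 -c "
from h import *
tilt()"
```

```text
t 21.9 tool tilt 25.9 pos tilt 25.8 r 0.2094 Frad -0.1 Ftan -3.4 F [ 1.5  4.7 -3.1] M [0.7  0.1  0.05] y 0.0408
```

Call:
{"fn": "send_rows", "kwargs": {
  "motion": [
    [[-0.002,0,0.05],[0,-0.06,0],-1],
    [[-0.002,0,0.05],[0,-0.06,0],-1],
    [[0,0,0],[0,0,0],-1]
  ]
}}

```text
time_s: 22.2
ee_pos: [0.6549, 0.0408, 0.1412]
eef_rot: [-3.141, -0.437, 0.002]
force: [0.6, 5.7, -2.1]
grip_width: 0.0234
grip_force: 50.0
```

```bash
python3 -c "
from h import *
tilt()"
```

```text
t 22.2 tool tilt 25.07 pos tilt 24.97 r 0.2094 Frad -0.4 Ftan -2.2 F [ 0.6  5.7 -2.1] M [0.71 0.11 0.12] y 0.0407
```

Call:
{"fn": "send_rows", "kwargs": {
  "motion": [
    [[-0.002,0,0.05],[0,-0.06,0],-1],
    [[0,0,0],[0,0,0],-1]
  ]
}}

```text
time_s: 22.4
ee_pos: [0.6555, 0.0408, 0.1398]
eef_rot: [-3.141, -0.43, 0.002]
force: [0.4, 5.8, -2.1]
grip_width: 0.0234
grip_force: 50.0
```

Call:
{"fn": "send_rows", "kwargs": {
  "motion": [
    [[-0.002,0,0.05],[0,-0.06,0],-1],
    [[0,0,0],[0,0,0],-1]
  ]
}}

```text
time_s: 22.6
ee_pos: [0.6559, 0.0408, 0.1385]
eef_rot: [-3.141, -0.423, 0.002]
force: [-2.7, 4.5, -0.5]
grip_width: 0.0235
grip_force: 50.0
```

```bash
python3 -c "
from h import *
tilt()
c,W=cam('side')
cv2.imwrite('pics/s7.png',cv2.resize(c['pixels'][220:300,310:400,::-1],None,fx=7,fy=7,interpolation=cv2.INTER_CUBIC))"
```

```text
t 22.6 tool tilt 24.22 pos tilt 24.19 r 0.2094 Frad -2.6 Ftan 0.8 F [-2.7  4.5 -0.5] M [0.69 0.61 0.06] y 0.0407
```

Call:
{"fn": "send_rows", "kwargs": {
  "motion": [
    [[-0.001,0,0.02],[0,-0.025,0],-1],
    [[0,0,0],[0,0,0],-1]
  ]
}}

```text
time_s: 22.85
ee_pos: [0.656, 0.0408, 0.1383]
eef_rot: [-3.141, -0.42, 0.002]
force: [-5.1, 5.0, 3.3]
grip_width: 0.0234
grip_force: 50.0
```

```bash
python3 -c "
from h import *
tilt()"
```

```text
t 22.85 tool tilt 24.06 pos tilt 24.11 r 0.2094 Frad -3.2 Ftan 5.2 F [-5.1  5.   3.3] M [0.71 0.84 0.02] y 0.0408
```

The prop bears at about 24°, which is the middle notch. I'll ease off, release and retreat along the tool axis.

Call:
{"fn": "send_rows", "kwargs": {
  "motion": [
    [[0.001,0,-0.015],[0,0.015,0],-1],
    [[0,0,0],[0,0,0],-0.3],
    [[0,0,0],[0,0,0],-0.1],
    [[0,0,0],[0,0,0],0.2],
    [[0,0,0],[0,0,0],0.2],
    [[0,0,0],[0,0,0],0.2],
    [[0,0,0],[0,0,0],0.2]
  ],
  "squeeze": 10
}}

```text
time_s: 23.55
ee_pos: [0.6562, 0.0406, 0.1388]
eef_rot: [3.142, -0.424, 0.002]
force: [0.1, -1.2, 0.9]
grip_width: 0.0568
grip_force: 0.0
```

Call:
{"fn": "send_rows", "kwargs": {
  "motion": [
    [[0,0,-0.3],[0,0,0],0.2],
    [[0,0,-0.6],[0,0,0],0.2],
    [[0,0,-0.9],[0,0,0],0.2],
    [[0,0,-0.9],[0,0,0],0.2],
    [[0,0,-0.9],[0,0,0],0.2],
    [[0,0,-0.5],[0,0,0],0.2],
    [[0,0,0],[0,0,0],0.2],
    [[0,0,0],[0,0,0],0.2]
  ]
}}

```text
time_s: 24.35
ee_pos: [0.6056, 0.0406, 0.2502]
eef_rot: [3.142, -0.423, 0.002]
force: [0.8, -0.2, -0.3]
grip_width: 0.0557
grip_force: 0.0
```

Run:
```python
from h import *
o=get_obs();print(o['time_s'],o['ee_pos'],o['force'],o['grip_width'])
c,W=cam('side','side8.png');P,h=wood(W,c['pixels'])
m=(P[:,2]>.085)&(P[:,2]<.145)&(h[:,0]>8)&(h[:,0]<30)&(h[:,1]>70)&(P[:,0]>.47)&(P[:,0]<.61)&(abs(P[:,1]-.04)<.09)
Q=P[m]
for _ in range(3):
    A=np.c_[Q[:,:2],np.ones(len(Q))];s=np.linalg.lstsq(A,Q[:,2],rcond=None)[0];r=Q[:,2]-A@s;Q=Q[abs(r)<.004]
print(len(Q),'tilt',np.degrees(np.arctan(np.hypot(s[0],s[1]))),'yaw',np.degrees(np.arctan2(s[1],s[0])))
cv2.imwrite('pics/s8.png',cv2.resize(c['pixels'][150:390,210:480,::-1],None,fx=2.45,fy=2.45))
```

```text
24.35 [0.60557069 0.04058334 0.25019549] [ 0.75279374 -0.24697793 -0.29051691] 0.05573961463555127
3845 tilt 24.273862200141053 yaw -0.3809826072753443
```

View pics/s8.png

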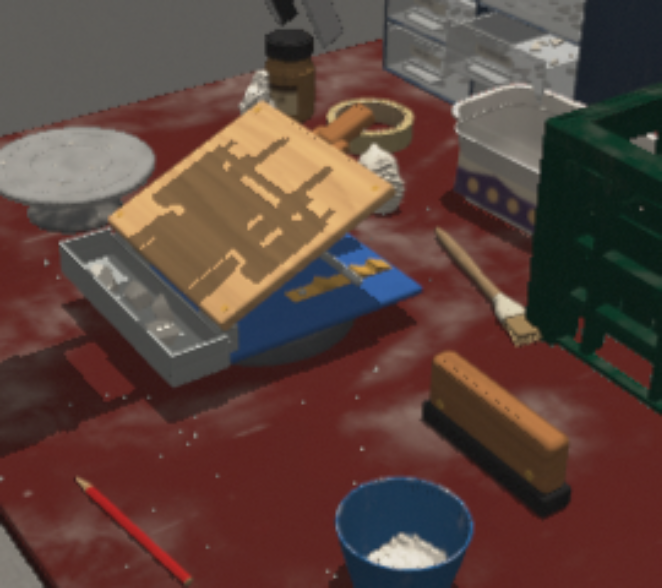

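The board stands by itself at 24.3°, square to the front (yaw -0.4°). The crumbs are in the trough (≈100,270 to 165,325), the scraper is upright beside the easel, and the rest is undisturbed.

```bash
python3 -c "
from station import *
print(hand_in())"
```

```text
the job is handed in; nothing more can be done
None
```

The job is handed in after about 24 s of robot time: all four crumbs are in the trough, the easel is square to the front edge within about 0.4°, the board stands in the middle notch at about 24°, and the scraper is upright on the table to its right.

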